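# Seat a shaft against the end stop of a cross-drilling fixture

## Robot

A 7-joint arm with a two-finger parallel gripper is mounted at the origin on a cart in front of the work surface, level with it; the furniture and walls round the work are solid. World frame = base frame: x ahead of the robot, y to its left, z up, the work surface at z = 0. Lengths are in m, angles in rad, forces in N, time in s.
With the tool pointing down it reaches from about 0.4 to 0.875 m from the base axis. Payload 19.3 kg.
Tool frame: the origin (TCP) lies on the mounting face of the last link; the fingertips stand 173 mm ahead of it and the grasp point (between the pads) lies 155 mm ahead of it (bot.grip_point_offset is the distance from the TCP to the grasp point, in m); z points along the fingers, y is the line along which they close (so a half turn about z gives the same grasp; the last joint's range is limited). The gripper opens to 85 mm and grips with 20 to 120 N. Pads are 22 mm wide; open, the fingers measure 114 mm over their backs; the gripper's body (76 mm by 85 mm) begins 54 mm behind the grasp point. The pads swing forward as they close: fully open they stand 13 mm farther back than shut.
Start: joints at [-1.21, 0.521, -0.036, 1.599, 0.021, 1.021, -0.113], TCP at [0.261, 0.568, 0.405] pointing down, gripper open.
Joint ranges: [-2.91, 2.91], [-0.3, 2.13], [-1.5, 1.42], [0.17, 2.43], [-1.26, 4.41], [0.16, 1.93], [-2.52, 2.52]. Speed limits (rad/s): [1.89, 1.89, 2.39, 2.39, 3.01, 3.01, 3.01].

## Interface

Orientations are given as [roll, pitch, yaw] about the fixed x, y, z axes, in that order (R = Rz(yaw) Ry(pitch) Rx(roll)).
In Python, from workcell import bot gives the robot as it stands.
- The arm moves only by the tool arm_command, never from a script. Its argument "deltas" is a list of rows, each a list of 3 entries, a list of its own where there are three numbers: the shift along the tool's x, y, z in cm, then the turn, a rotation vector about the tool's x, y, z in rad, then the finger opening in cm, from 0 to 8.54. In form: [[[tx, ty, tz], [rx, ry, rz], claw], ...]. A call has 1 to 20 rows; each row shifts and turns the commanded pose from where the row before left it, along the tool's axes as they then stand; what a row does not reach is not made up. A row lasts 1/10 s, in which the tool goes at most 50 mm and 8.59 degrees, less where a joint would pass 70% of its speed; a pose out of reach is approached as far as the arm can. A call with a gripper value outside its range is refused whole. The fingers move at their own pace and stop on an object; "newtons" is the grip in N (left out, the last holds). Time passes only in rows, so rows that do not move let the fingers close. It gives the time, the measured TCP pose, the force, the opening and the grip force at its end, in the units of the state.
- bot.observe(): the state, without advancing time (a new reading comes with each control period).
- bot.grab_frame(name): name is "scene" or "top" or "wrist"; returns a dict with "frame" (400x640x3 uint8, red, green, blue), "K" (3x3 intrinsics, pixels), "k1" (the pictures are not rectified: a ray, as slopes to the right and down, at radius r is drawn at 1 + k1 r^2 times it, then the intrinsics apply), "rvec" (rotation vector, rad) and "tvec" (3), from world to camera coordinates, as OpenCV has them; the wrist camera has in their place "T_tool_cam" (4x4, takes a point from camera to tool coordinates, whose origin is the TCP and whose axes are the flange's). Camera axes: x right, y down, z forward; pixel columns grow to the right and rows downward; lengths in m; the calibration is good to about 2 mm. A picture is of the moment at which its call begins: read the wrist's pose just before it. There is no depth.
- bot.job_done(): hands the job in; it is judged then, once.
Trained networks look in a picture, given as the dict that the camera call returned (one of the last four; its "shot" number tells which), for a name from the list of things; names that differ only in an ending like _2 or _b are one class to them, and where a whole thing is asked for, a point or a joint stands for the part that bears it (a point fixed in the world has none). Each returns a list of dicts, best first, with "p" (0 to 1); they miss things now and then, are a little off and sometimes report something else, mostly with a low value. They report only what shows in the picture. A call takes as long as a camera call.
- bot.find_in(name, picture): "rect" ([left, top, width, height] in pixels, round what is visible of it).
- bot.mark_of(name, picture): "at" ([column, row] in pixels: a listed point, or the origin of a listed thing).
The state is a dict: "clock": time; "qpos": joint angles; "qd": joint speeds; "joint_efforts": joint torques, N m; "position": TCP position; "tool_rot": TCP orientation; "force": force on the tool from outside, world axes, zero at the start; "moment": the same for the moment, N m; "grip_width": finger opening in m; "finger_force": force on a finger pad.
Only numpy, scipy, OpenCV 4.12 (cv2) and the standard library are available. Lean on these libraries where they do the work, as an engineer would, in place of code of your own. Each camera call takes 0.05 s, during which the arm holds its last target. There are 200 camera calls.

## Task

Load the loose ground shaft into the cross-drilling fixture: lay it down in its two V-blocks and slide it along them, under the sprung plunger in the bridge, until its end is home against the end stop and the little switch pin in the stop is pushed in flush. Where the stop stands is set anew for each job, so feel for it and do not ram it; then let go of the shaft and leave it seated. Leave the oil bottle, the deburring tool and the steel setup block behind the fixture alone.

Things in the scene. Friction and masses are not known exactly. Their poses are not given: they have to be found in the camera images.
- shaft: Loose round shaft of ground steel, 16 mm diameter, 230 mm long, about 0.36 kg, a narrow groove near each chamfered end; both ends are alike and either may go to the stop. It starts lying on the bench. The middle 40 mm is dry for gripping, the rest is oiled. Origin at its centre (on the axis, half-way along), x axis along the shaft.
- fixture: Fixture fixed to the bench: dark base plate 312 x 92 x 14 mm with, in line, rear V-block, free gap, front V-block under a bridge, end stop. Origin on the bench under the grooves; x axis along them towards the stop (push this way), z up. In mm: base x -170..142; V-blocks x -160..-118 and 5..75, 50 wide, top z 49, 90 degree grooves; a shaft in them has its axis at y 0, z 49.3.
- gap (a point): Point on the seated shaft's axis in the middle of the open gap between the V-blocks (fixture x -56.5, z 49.3; axes as the fixture's). The gap is 123 mm long, open from above, 35 mm free below the axis: room to hold the shaft while laying and pushing it. First lay the shaft with its leading end at fixture x 12 to 30, on both V-blocks but short of the bridge.
- plunger (a point): Lowest point of the ball-nosed sprung plunger in the bridge (fixture x 45, z 55.3). An arriving shaft end meets it at about x 45 and must lift it 2 mm: 6 to 13 N of push, then 4 to 11 N to keep sliding, more if it is pressed down. The bridge (x 34 to 76, y -41 to 41) is steel, underside z 62, top z 76, screws on it up to z 86; the shaft passes below.
- stop_post: End stop: steel post, 20 x 46 x 56 mm, origin under its centre (fixture x 118, z 14). A 16 mm barrel through it faces the shaft on its axis; its face (the stop) is set for each job, 18 to 38 mm before the origin (fixture x 80 to 100), not measured. A sprung switch pin stands 3 mm out of the face, 0.3 N at touch to 1.5 N when flush; the face is rigid. Over 12 N knocks it off its setting.
- oil_bottle: Bystander: upright white squeeze bottle with a red nozzle, 46 mm wide, 140 high. Origin under its centre.
- deburrer: Bystander: deburring tool with a blue handle, 18 x 154 x 16 mm, lying. Origin under its centre.
- setup_block: Bystander: grey steel setup block with holes, 51 x 76 x 25 mm. Origin under its centre.

How it is judged:
By the outcome, as a careful person would: the job done as asked, in the order asked, and still so for the second after the job is handed in, with the robot touching nothing.
It also fails if it takes over 53 s, if anything falls off the work surface, if the arm or the gripper's body presses on something with over 40 N, if the wrist force passes 120 N, or if a joint passes its speed limit or range.

## Working session

There is one attempt and no reset: what is moved stays moved. The work goes in short steps, Python scripts to look and compute and a tool call to move; the robot and the scene stay as the last step left them, time stands still between calls to the robot, and variables do not carry over. Pictures are saved under pics/ and viewed, at most 12 in all, crops included, and the job is handed in when it is done.

Besides the shell and the picture viewer there is one more tool, called after "Request:" as a command line: name --argument value ..., lists and objects as JSON in quotes. arm_command: Moves the arm, as the interface text tells. Its arguments: {"type":"object","properties":{"deltas":{"type":"array","items":{"type":"array"}},"newtons":{"type":"number"}},"required":["deltas"]}

```bash
mkdir -p pics; ls
cat > h.py <<'E'
import numpy as np, cv2
from scipy.spatial.transform import Rotation as R
from workcell import bot
def cam(f,s):
    K=np.array(f["K"])
    if "rvec" in f:
        Rw=cv2.Rodrigues(np.array(f["rvec"],float))[0]; t=np.array(f["tvec"],float).ravel()
        return K,float(f["k1"]),Rw,t
    T=np.eye(4);T[:3,:3]=R.from_euler("xyz",s["tool_rot"]).as_matrix();T[:3,3]=s["position"]
    W=np.linalg.inv(T@np.array(f["T_tool_cam"]))
    return K,float(f["k1"]),W[:3,:3],W[:3,3]
def at_z(c,px,z):
    K,k1,Rw,t=c
    n=cv2.undistortPoints(np.array(px,float).reshape(-1,1,2),K,np.array([k1,0,0,0.]))[:,0]
    d=np.c_[n,np.ones(len(n))]@Rw; o=-Rw.T@t
    return o+d*((z-o[2])/d[:,2])[:,None]
def proj(c,P):
    K,k1,Rw,t=c
    return cv2.projectPoints(np.array(P,float).reshape(-1,3),cv2.Rodrigues(Rw)[0],t,K,np.array([k1,0,0,0.]))[0][:,0]
E
python3 - <<'E'
from h import *
np.set_printoptions(precision=4,suppress=True)
s=bot.observe();print(s)
Z=dict(shaft=.008,fixture=0,gap=.0493,plunger=.0553,stop_post=.014,oil_bottle=0,deburrer=0,setup_block=0)
for n in("top","scene"):
    f=bot.grab_frame(n);c=cam(f,s);cv2.imwrite(f"pics/{n}1.png",f["frame"][...,::-1])
    for k,z in Z.items():
        m=bot.mark_of(k,f);r=bot.find_in(k,f)
        print(n,k,[(np.round(x["at"],1),round(x["p"],2),at_z(c,x["at"],z)[0]) for x in m[:2]],[(np.round(x["rect"]),round(x["p"],2)) for x in r[:1]])
E
```

```text
pics
{'clock': 0.0, 'qpos': array([-1.2102,  0.522 , -0.0363,  1.6   ,  0.0212,  1.0211, -0.1128]), 'qd': array([-0.0014, -0.0007,  0.0006, -0.0003,  0.0009,  0.0001,  0.0009]), 'joint_efforts': array([ -0.001 , -92.7099,   1.9793, -36.9918,   0.0178,   0.0084,
        -0.    ]), 'position': array([0.2609, 0.5678, 0.4041]), 'tool_rot': array([-3.1404,  0.0001,  2.7108]), 'force': array([ 0.8579, -0.3964,  0.1528]), 'moment': array([-0.0127, -0.0038, -0.0738]), 'finger_force': 0.0, 'grip_width': 0.08521145242787416}
top shaft [(array([314.2, 277.9]), 0.65, array([ 0.422 , -0.1364,  0.008 ]))] [(array([276., 273.,  81.,   6.]), 0.95)]
top fixture [(array([216. , 227.7]), 0.84, array([0.5334, 0.1694, 0.    ]))] [(array([186., 167.,  56., 118.]), 0.93)]
top gap [(array([208. , 241.2]), 0.56, array([0.4869, 0.1711, 0.0493]))] [(array([183., 167.,  62., 120.]), 0.97)]
top plunger [(array([214.1, 204.8]), 0.55, array([0.591 , 0.1703, 0.0553]))] [(array([188., 168.,  57., 118.]), 0.56)]
top stop_post [(array([225.6, 189.7]), 0.71, array([0.6483, 0.1566, 0.014 ]))] [(array([211., 172.,  23., 
[... 668 characters left out ...]
array([0.4767, 0.1768, 0.0493]))] [(array([181., 150.,  88.,  83.]), 0.84)]
scene plunger [(array([239. , 170.8]), 0.86, array([0.584 , 0.1662, 0.0553])), (array([287.1, 260.7]), 0.38, array([ 0.3989, -0.159 ,  0.0553]))] [(array([180., 149.,  90.,  86.]), 0.68)]
scene stop_post [(array([257.2, 171.5]), 0.73, array([0.6401, 0.1445, 0.014 ]))] [(array([248., 151.,  17.,  19.]), 0.77)]
scene oil_bottle [(array([365.9, 214.4]), 0.73, array([ 0.6832, -0.2458,  0.    ]))] [(array([359., 188.,  16.,  33.]), 0.86)]
scene deburrer [(array([378.9, 293.7]), 0.61, array([ 0.4703, -0.4   ,  0.    ]))] [(array([353., 283.,  49.,  23.]), 0.6)]
scene setup_block [] [(array([286., 144.,  27.,  14.]), 0.55)]
```

Run:
```python
import cv2
a=cv2.imread("pics/top1.png")[120:310,170:440];b=cv2.resize(a,None,fx=2.95,fy=2.95,interpolation=cv2.INTER_CUBIC)
cv2.imwrite("pics/top1c.png",b)
```

```text
(no output)
```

View pics/top1c.png

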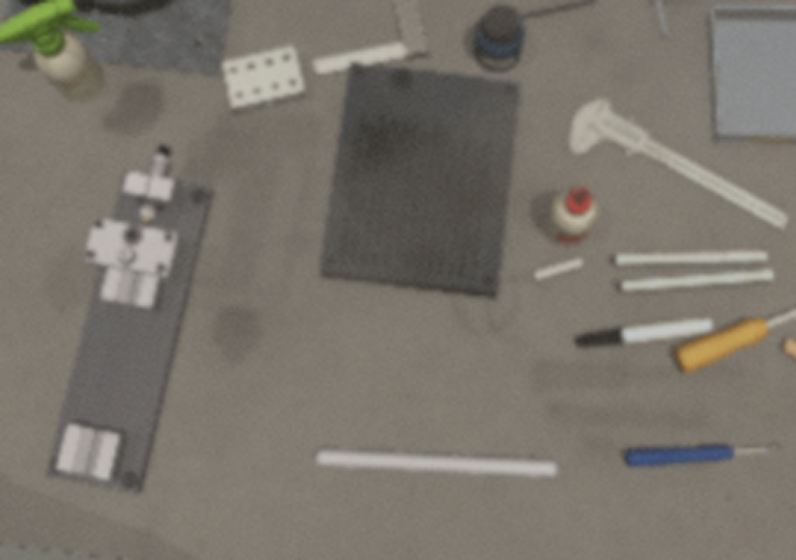

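```bash
cat >> h.py <<'E'
def goto(xyz,yaw,s=None):
    s=s or bot.observe(); M=R.from_euler("xyz",s["tool_rot"]); T=R.from_euler("xyz",[np.pi,0,yaw])
    return M.inv().apply(np.array(xyz)-s["position"])*100,(M.inv()*T).as_rotvec()
E
python3 - <<'E'
from h import *
np.set_printoptions(precision=4,suppress=True)
s=bot.observe()
f=bot.grab_frame("wrist");print(f["T_tool_cam"],f["K"],f["k1"])
f=bot.grab_frame("top");c=cam(f,s)
q=lambda x,y:(170+x/2.95,120+y/2.95)
p=at_z(c,[q(318,458),q(557,468)],.008);print("shaft",p,p.mean(0),np.arctan2(*(p[0]-p[1])[[1,0]]))
p=at_z(c,[q(88,452),q(130,288)],.045);print("groove",p,np.arctan2(*(p[1]-p[0])[[1,0]]))
for t,y in (([.50,.17,.40],2.9),([.422,-.14,.35],1.55)): print(goto(t,y,s))
E
```

```text
[[ 0.0001 -0.9634 -0.2682  0.0673]
 [ 1.      0.0003 -0.0005 -0.0008]
 [ 0.0006 -0.2682  0.9634  0.0306]
 [ 0.      0.      0.      1.    ]] [[351.3348   0.     320.4104]
 [  0.     351.3348 203.1358]
 [  0.       0.       1.    ]] -0.026247239473514167
shaft [[ 0.4174 -0.0322  0.008 ]
 [ 0.4344 -0.2631  0.008 ]] [ 0.4259 -0.1477  0.008 ] 1.6442981306859774
groove [[0.397  0.1794 0.045 ]
 [0.5559 0.167  0.045 ]] -0.07793511826459161
(array([-38.33  , -26.1685,   0.4697]), array([-0.0001,  0.    , -0.1893]))
(array([-44.1902, -57.5925,   5.4728]), array([-0.0001,  0.0001,  1.1607]))
```

Request:
arm_command --deltas '[[[-2.67,-1.9,-0.1],[0,0,0],8.5],[[-2.67,-1.9,-0.1],[0,0,0],8.5],[[-2.67,-1.9,-0.1],[0,0,0],8.5],[[-2.67,-1.9,-0.1],[0,0,0],8.5],[[-2.67,-1.9,-0.1],[0,0,0],8.5],[[-2.67,-1.9,-0.1],[0,0,0],8.5],[[-2.67,-1.9,-0.1],[0,0,0],8.5],[[-2.67,-1.9,-0.1],[0,0,0],8.5],[[-2.67,-1.9,-0.1],[0,0,0],8.5],[[-2.67,-1.9,-0.1],[0,0,0],8.5],[[-2.67,-1.9,-0.1],[0,0,0],8.5],[[-2.67,-1.9,-0.1],[0,0,0],8.5],[[-2.67,-1.9,-0.1],[0,0,0],8.5],[[-2.67,-1.9,-0.1],[0,0,0],8.5],[[0,0,0],[0,0,-0.116],8.5],[[0,0,0],[0,0,-0.116],8.5],[[0,0,0],[0,0,-0.116],8.5],[[0,0,0],[0,0,0],8.5]]'

```text
clock: 3.6
position: [0.4896, 0.1699, 0.4188]
tool_rot: [3.141, 0.0, 3.061]
force: [0.7, 1.0, 0.1]
grip_width: 0.0851
finger_force: 0.0
```

Run:
```python
from h import *
np.set_printoptions(precision=4,suppress=True)
s=bot.observe();print(s["clock"],s["position"],s["tool_rot"])
f=bot.grab_frame("wrist");c=cam(f,s);cv2.imwrite("pics/w1.png",f["frame"][...,::-1])
for k,z in dict(fixture=0,gap=.0493,plunger=.0553,stop_post=.014).items():
    print(k,[(np.round(x["at"],1),round(x["p"],2),at_z(c,x["at"],z)[0]) for x in bot.mark_of(k,f)[:2]])
```

```text
3.6 [0.4896 0.1699 0.4188] [3.1414 0.0001 3.0607]
fixture [(array([323.3, 206.2]), 0.77, array([0.5338, 0.1686, 0.    ])), (array([ 14.5, 335.2]), 0.35, array([ 0.6774, -0.2507,  0.    ]))]
gap [(array([322.5, 163.5]), 0.7, array([0.4765, 0.172 , 0.0493]))]
plunger [(array([325.4, 262.5]), 0.55, array([0.5784, 0.1669, 0.0553]))]
stop_post [(array([325.7, 305.6]), 0.59, array([0.6543, 0.162 , 0.014 ]))]
```

View pics/w1.png

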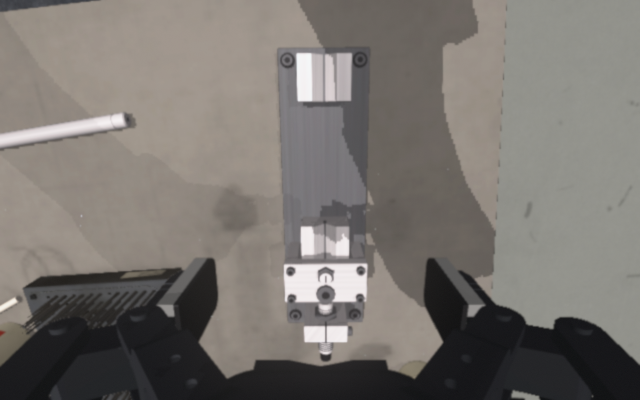

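Run:
```python
import cv2
a=cv2.imread("pics/w1.png")
v=cv2.vconcat([cv2.resize(a[40:110,270:380],None,fx=5,fy=4,interpolation=cv2.INTER_CUBIC),cv2.resize(a[210:290,270:380],None,fx=5,fy=4,interpolation=cv2.INTER_CUBIC)])
cv2.imwrite("pics/w1c.png",v)
```

```text
(no output)
```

View pics/w1c.png

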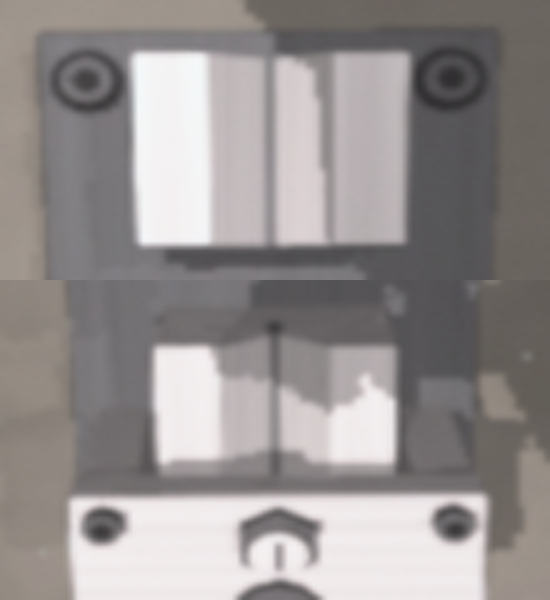

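Run:
```python
from h import *
from scipy.optimize import least_squares
np.set_printoptions(precision=4,suppress=True)
s={"position":np.array([0.4896,0.1699,0.4188]),"tool_rot":[3.1414,0.0001,3.0607]}
f=bot.grab_frame("wrist");c=cam(f,s)
o=np.array([[-160,-25,49,296.4,53],[-160,25,49,352.2,53],[-118,-25,49,297.6,101],[-118,25,49,351.2,101],[5,-25,49,300.4,226.3],[5,25,49,349.4,226.3],[34,-41,76,284,263.5],[34,41,76,367.4,263.5],[-170,-46,14,277.6,47.5],[-170,46,14,369.8,47.5]])
def res(p):
    P=o[:,:3]/1000@R.from_euler("z",p[2]).as_matrix().T+[p[0],p[1],0]
    return (proj(c,P)-o[:,3:]).ravel()
r=least_squares(res,[.533,.169,-.06]);print(r.x,r.fun.reshape(-1,2))
# shaft
h=at_z(c,[[127,120.5],[0,141]],.008);print(h)
print(goto([.49,-.14,.35],1.6))
```

```text
[ 0.5362  0.1697 -0.0736] [[ 0.0825  0.0181]
 [-0.1329 -0.3941]
 [-0.0286  0.3594]
 [ 0.1771 -0.03  ]
 [ 0.0876  0.2458]
 [ 0.0515 -0.0841]
 [-0.8401  0.641 ]
 [ 0.2841  0.0841]
 [-0.2459  0.0283]
 [ 0.5781 -0.6657]]
[[ 0.4201 -0.032   0.008 ]
 [ 0.4289 -0.1784  0.008 ]]
(array([ -2.6617, -30.9036,   6.8715]), array([-0.    ,  0.    ,  1.4572]))
```

Request:
arm_command --deltas '[[[-3.31,0.08,1.65],[0,0,0],8.5],[[-3.31,0.08,1.65],[0,0,0],8.5],[[-3.31,0.08,1.65],[0,0,0],8.5],[[-3.31,0.08,1.65],[0,0,0],8.5],[[-3.31,0.08,1.65],[0,0,0],8.5],[[-3.31,0.08,1.65],[0,0,0],8.5],[[0,0,0],[0,0,0],8.5],[[0,0,0],[0,0,0],8.5]]'

```text
clock: 4.7
position: [0.6878, 0.1584, 0.3186]
tool_rot: [-3.141, -0.001, 3.058]
force: [-0.2, 0.3, -0.8]
grip_width: 0.0849
finger_force: 0.0
```

Run:
```python
from h import *
np.set_printoptions(precision=4,suppress=True)
s=bot.observe();print(s["clock"],s["position"],s["tool_rot"])
f=bot.grab_frame("wrist");c=cam(f,s);np.savez("w2.npz",p=s["position"],r=s["tool_rot"],fr=f["frame"])
def F(x,y,z): return R.from_euler("z",-.0736).apply([x/1e3,y/1e3,z/1e3])+[.5362,.1697,0]
P={k:proj(c,F(*k))[0] for k in[(34,-41,76),(34,41,76),(76,-41,76),(76,41,76),(80,0,57.3),(90,0,57.3),(100,0,57.3),(108,-23,70),(108,23,70)]}
for k,v in P.items(): print(k,v)
m=proj(c,F(92,0,55))[0];x0,y0=int(m[0])-80,int(m[1])-60;print(x0,y0)
cv2.imwrite("pics/w2c.png",cv2.resize(f["frame"][max(y0,0):y0+120,x0:x0+160,::-1],None,fx=5,fy=5,interpolation=cv2.INTER_CUBIC))
```

```text
4.7 [0.6878 0.1584 0.3186] [-3.1409 -0.0015  3.0577]
(34, -41, 76) [246.0389  12.3309]
(34, 41, 76) [395.4853  10.6411]
(76, -41, 76) [250.5066  91.9301]
(76, 41, 76) [392.4486  90.4331]
(80, 0, 57.3) [321.4386  98.9019]
(90, 0, 57.3) [321.5854 115.1681]
(100, 0, 57.3) [321.7288 131.0808]
(108, -23, 70) [284.6283 146.0696]
(108, 23, 70) [359.1972 145.3225]
241 58
```

View pics/w2c.png

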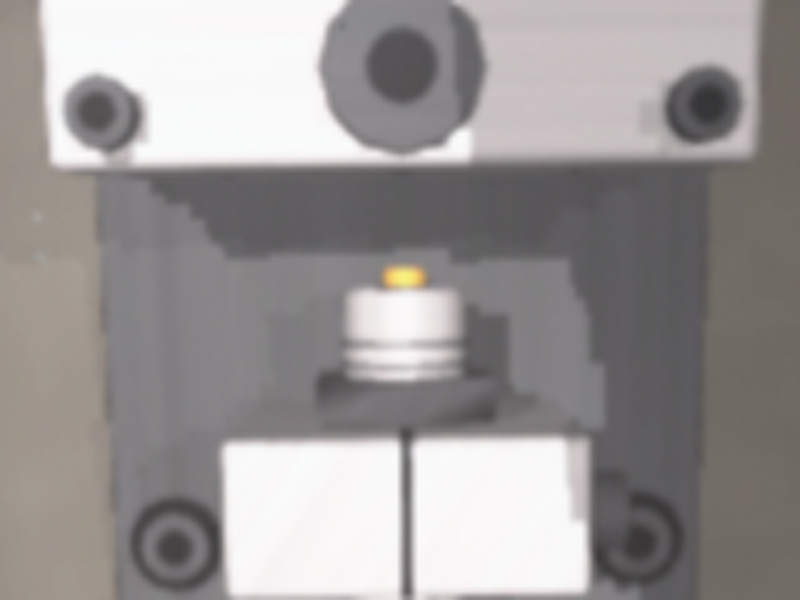

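Request:
arm_command --deltas '[[[2.93,-4.07,0],[0,0,0],8.5],[[2.93,-4.07,0],[0,0,0],8.5],[[2.93,-4.07,0],[0,0,0],8.5],[[2.93,-4.07,0],[0,0,0],8.5],[[2.93,-4.07,0],[0,0,0],8.5],[[2.93,-4.07,0],[0,0,0],8.5],[[2.93,-4.07,0],[0,0,0],8.5],[[2.93,-4.07,0],[0,0,0],8.5],[[0,0,0.79],[0,0,0.1423],8.5],[[0,0,0.79],[0,0,0.1423],8.5],[[0,0,0.79],[0,0,0.1423],8.5],[[0,0,0.79],[0,0,0.1423],8.5],[[0,0,0.79],[0,0,0.1423],8.5],[[0,0,0.79],[0,0,0.1423],8.5],[[0,0,0.79],[0,0,0.1423],8.5],[[0,0,0.79],[0,0,0.1423],8.5],[[0,0,0.79],[0,0,0.1423],8.5],[[0,0,0.79],[0,0,0.1423],8.5],[[0,0,0],[0,0,0],8.5]]'

```text
clock: 6.65
position: [0.4277, -0.145, 0.2409]
tool_rot: [3.142, -0.0, 1.633]
force: [-0.0, 0.4, -0.3]
grip_width: 0.0853
finger_force: 0.0
```

Run:
```python
from h import *
np.set_printoptions(precision=4,suppress=True)
s=bot.observe();print(s["clock"],s["position"],s["tool_rot"])
f=bot.grab_frame("wrist");c=cam(f,s);cv2.imwrite("pics/w3.png",f["frame"][...,::-1])
print(goto([.427,-.1468,.176],1.633,s))
d=R.from_euler("z",1.635).apply([1,0,0])
print([proj(c,np.array([.427,-.1468,.008])+k*d)[0] for k in(-.115,0,.115)])
```

```text
6.65 [ 0.4277 -0.145   0.2409] [ 3.1415 -0.0003  1.6335]
(array([-0.1727, -0.0863,  6.4854]), array([ 0.0001, -0.0003,  0.0005]))
[array([319.1728, 378.3589]), array([318.7258, 222.5958]), array([318.1556,  13.9849])]
```

View pics/w3.png

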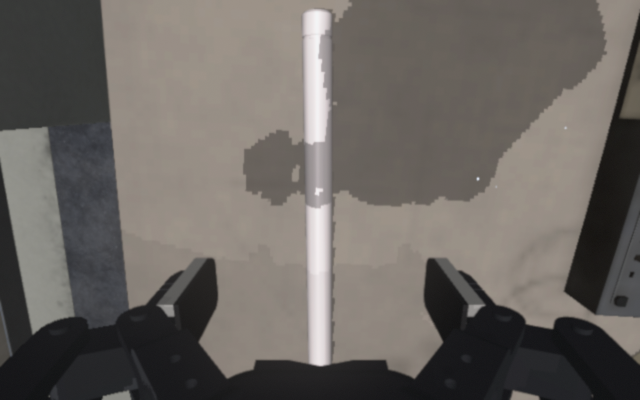

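Run:
```python
from h import *
np.set_printoptions(precision=4,suppress=True)
g=cv2.imread("pics/w3.png").astype(int)
s={"position":np.array([0.4277,-.145,.2409]),"tool_rot":[3.1415,-.0003,1.6335]}
for r in (20,30,220,240,260,300,330,350):
    row=g[r,270:370]; m=(row.min(1)>172)|((row.max(1)-row.min(1)<12)&(row.min(1)>120)); ii=np.where(m)[0]+270
    print(r,ii.min(),ii.max(),len(ii))
f=bot.grab_frame("wrist");c=cam(f,s)
p=at_z(c,[[317,11],[317.2,30],[319.8,350]],.008);print(p,np.arctan2(*(p[1]-p[2])[[1,0]]))
```

```text
20 302 331 30
30 302 330 29
220 305 330 26
240 306 330 25
260 306 330 25
300 307 330 24
330 307 330 24
350 308 330 23
[[ 0.4189 -0.0306  0.008 ]
 [ 0.4195 -0.0397  0.008 ]
 [ 0.4333 -0.238   0.008 ]] 1.6400913444003875
```

Request:
arm_command --deltas '[[[-0.1,-0.08,1.6],[0,0,-0.0065],8.5],[[0,0,1.6],[0,0,0],8.5],[[0,0,1.6],[0,0,0],8.5],[[0,0,1.0],[0,0,0],8.5],[[0,0,0.64],[0,0,0],8.5],[[0,0,0],[0,0,0],8.5],[[0,0,0],[0,0,0],0.5],[[0,0,0],[0,0,0],0.5],[[0,0,0],[0,0,0],0.5],[[0,0,0],[0,0,0],0.5],[[0,0,0],[0,0,0],0.5],[[0,0,0],[0,0,0],0.5],[[0,0,0],[0,0,0],0.5],[[0,0,0],[0,0,0],0.5],[[0,0,0],[0,0,0],0.5]]' --newtons 80

```text
clock: 8.25
position: [0.4274, -0.1468, 0.1767]
tool_rot: [3.141, -0.0, 1.642]
force: [-1.2, 1.5, 12.2]
grip_width: 0.0124
finger_force: 78.2
```

Run:
```python
from h import *
f=bot.grab_frame("wrist");a=f["frame"][...,::-1]
cv2.imwrite("pics/w4.png",cv2.resize(a[200:400,200:440],None,fx=3,fy=3,interpolation=cv2.INTER_CUBIC));print(bot.observe()["force"],bot.observe()["moment"])
```

```text
[-1.73062176  1.44997755 11.86779955] [0.26854538 0.39869422 0.02037044]
```

View pics/w4.png

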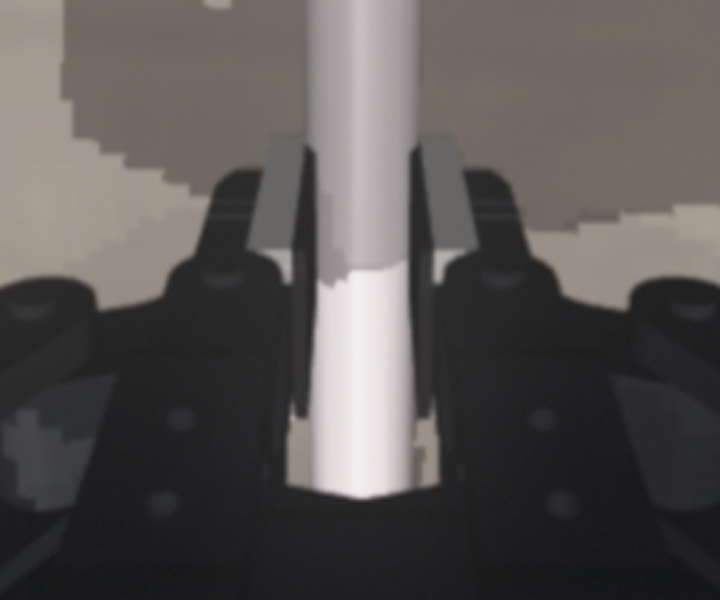

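Request:
arm_command --deltas '[[[0,0,-0.2],[0,0,0],0.5],[[0,0,-0.4],[0,0,0],0.5],[[0,0,-0.7],[0,0,0],0.5],[[0,0,-0.7],[0,0,0],0.5],[[0,0,0],[0,0,0],0.5],[[0,0,0],[0,0,0],0.5]]'

```text
clock: 8.9
position: [0.4275, -0.1467, 0.1965]
tool_rot: [3.141, 0.0, 1.643]
force: [0.2, 0.1, -3.7]
grip_width: 0.0128
finger_force: 78.3
```

Run:
```python
from h import *
np.set_printoptions(precision=4,suppress=True)
s=bot.observe()
f=bot.grab_frame("wrist");a=f["frame"][...,::-1];c=cam(f,s)
cv2.imwrite("pics/w5.png",a);print(s)
d=R.from_euler("z",s["tool_rot"][2]).apply([1,0,0])
for z in(.16,.165,.17): print(z,[proj(c,s["position"]-[0,0,z]+k*d)[0] for k in(0,.113)],351*.016/.15)
```

```text
{'clock': 8.9, 'qpos': array([ 0.0026,  0.6541,  0.2595,  2.1923, -0.4766,  0.3471,  0.7338]), 'qd': array([ 0.0045,  0.0103, -0.0066,  0.0018, -0.0009, -0.0018,  0.0007]), 'joint_efforts': array([ -0.2039, -81.0454,   9.4267, -13.7766,   0.0532,   0.1027,
        -0.0391]), 'position': array([ 0.4275, -0.1467,  0.1965]), 'tool_rot': array([3.1411, 0.0002, 1.6425]), 'force': array([ 0.215 ,  0.0504, -3.7368]), 'moment': array([-0.0604, -0.0088,  0.0319]), 'finger_force': 78.32166943699121, 'grip_width': 0.012756033084036618}
0.16 [array([319.7496, 276.1256]), array([319.63  , -41.4935])] 37.440000000000005
0.165 [array([319.7731, 270.5506]), array([319.6642, -35.5686])] 37.440000000000005
0.17 [array([319.7951, 265.3258]), array([319.6957, -30.1017])] 37.440000000000005
```

View pics/w5.png

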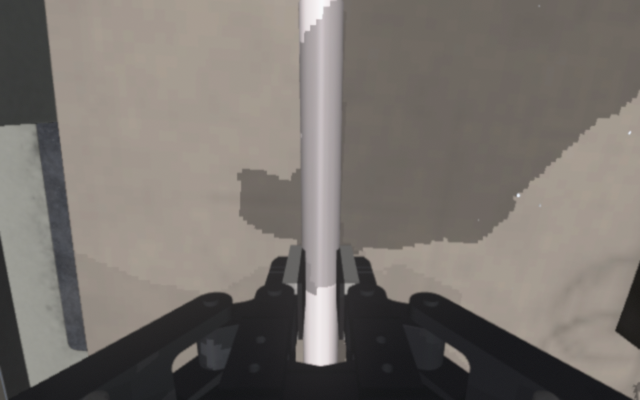

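Request:
arm_command --deltas '[[[2.0,0.244,-1.5],[0,0,0],0.5],[[3.57,0.434,-1.5],[0,0,0],0.5],[[3.57,0.434,-1.5],[0,0,0],0.5],[[3.57,0.434,-1.5],[0,0,0],0.5],[[3.57,0.434,-1.5],[0,0,0],0.5],[[3.57,0.434,-1.0],[0,0,0],0.5],[[3.57,0.434,-0.8],[0,0,0],0.5],[[3.57,0.434,0],[0,0,0],0.5],[[3.57,0.434,0],[0,0,0],0.5],[[1.57,0.194,0],[0,0,-0.1426],0.5],[[0,0,0],[0,0,-0.1426],0.5],[[0,0,0],[0,0,-0.1426],0.5],[[0,0,0],[0,0,-0.1426],0.5],[[0,0,0],[0,0,-0.1426],0.5],[[0,0,0],[0,0,-0.1426],0.5],[[0,0,0],[0,0,-0.1426],0.5],[[0,0,0],[0,0,-0.1426],0.5],[[0,0,0],[0,0,-0.1426],0.5],[[0,0,0],[0,0,-0.1426],0.5]]'

```text
clock: 10.85
position: [0.4433, 0.1764, 0.289]
tool_rot: [-3.141, -0.001, 3.074]
force: [-0.4, 0.7, -3.7]
grip_width: 0.0128
finger_force: 78.6
```

Request:
arm_command --deltas '[[[0,0,0],[0,0,0],0.5],[[0,0,0],[0,0,0],0.5]]'

```text
clock: 11.05
position: [0.4434, 0.1762, 0.2891]
tool_rot: [-3.141, -0.0, 3.063]
force: [-0.9, -0.6, -4.0]
grip_width: 0.0123
finger_force: 78.6
```

Run:
```python
from h import *
np.set_printoptions(precision=4,suppress=True)
s=bot.observe();f=bot.grab_frame("wrist")
cv2.imwrite("pics/w6.png",f["frame"][...,::-1])
g=bot.grab_frame("scene");cv2.imwrite("pics/s6.png",g["frame"][...,::-1])
a,b=f["frame"][...,::-1],g["frame"][130:250,150:310,::-1]
cv2.imwrite("pics/ws6.png",cv2.vconcat([cv2.resize(a[0:300,200:440],(480,300))[:, :],cv2.resize(b,(480,300),interpolation=cv2.INTER_CUBIC)]))
print(s["clock"],s["position"],s["tool_rot"],s["force"],s["qpos"])
print(goto([.4435,.1765,.235],3.068,s))
```

```text
11.05 [0.4434 0.1762 0.2891] [-3.1415 -0.0004  3.0634] [-0.9243 -0.6345 -4.0441] [-0.5843  0.4722  0.106   2.0864 -0.0872  0.5875  1.0754]
(array([-0.0058,  0.03  ,  5.4126]), array([-0.0001, -0.0004, -0.0046]))
```

View pics/ws6.png

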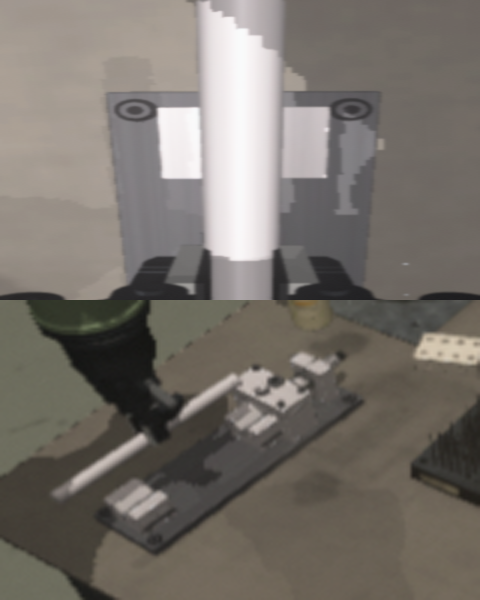

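Request:
arm_command --deltas '[[[0,0.02,1.6],[0,0,-0.005],0.5],[[0,0,1.6],[0,0,0],0.5],[[0,0,1.6],[0,0,0],0.5],[[0,0,1.2],[0,0,0],0.5],[[0,0,0.6],[0,0,0],0.5],[[0,0,0.2],[0,0,0],0.5],[[0,0,0],[0,0,0],0.5]]'

```text
clock: 11.85
position: [0.4435, 0.1767, 0.2214]
tool_rot: [-3.142, 0.0, 3.073]
force: [1.2, 0.4, -4.4]
grip_width: 0.0126
finger_force: 78.7
```

Request:
arm_command --deltas '[[[0,0,0.1],[0,0,0],0.5],[[0,0,0.1],[0,0,0],0.5],[[0,0,0],[0,0,0],0.5]]'

```text
clock: 12.15
position: [0.4435, 0.1767, 0.2195]
tool_rot: [3.141, 0.0, 3.073]
force: [0.2, -0.0, -3.3]
grip_width: 0.0127
finger_force: 78.7
```

Request:
arm_command --deltas '[[[0,0,0.1],[0,0,0],0.5],[[0,0,0],[0,0,0],0.5]]'

```text
clock: 12.35
position: [0.4436, 0.1768, 0.2184]
tool_rot: [3.141, 0.0, 3.073]
force: [0.2, 1.1, -3.2]
grip_width: 0.0124
finger_force: 78.9
```

Request:
arm_command --deltas '[[[0,0,0.07],[0,0,0],0.5],[[0,0,0],[0,0,0],0.5]]'

```text
clock: 12.55
position: [0.4436, 0.177, 0.218]
tool_rot: [3.141, 0.001, 3.073]
force: [-1.5, 2.3, 7.4]
grip_width: 0.0128
finger_force: 80.2
```

Run:
```python
from h import *
np.set_printoptions(precision=4,suppress=True)
s=bot.observe();print(s["position"],s["tool_rot"],s["force"],s["moment"])
```

```text
[0.4436 0.177  0.218 ] [3.1409 0.0006 3.0733] [-1.477   2.2893  7.3628] [ 0.5374  0.3275 -0.1221]
```

Request:
arm_command --deltas '[[[0,0,0],[0,0,0],3.2],[[0,0,0],[0,0,0],3.2],[[0,0,0],[0,0,0],3.2],[[0,0,0],[0,0,0],3.2]]'

```text
clock: 12.95
position: [0.4434, 0.1766, 0.2176]
tool_rot: [-3.141, -0.0, 3.073]
force: [-1.2, 0.6, 0.1]
grip_width: 0.032
finger_force: 0.0
```

Run:
```python
from h import *
np.set_printoptions(precision=4,suppress=True)
s=bot.observe();print(s["clock"],s["position"],s["tool_rot"],s["force"],s["grip_width"])
print(goto([.4436,.1766,.204],3.068,s))
f=bot.grab_frame("wrist");a=f["frame"][...,::-1];cv2.imwrite("pics/w7.png",a);c=cam(f,s)
def F(x,y,z): return R.from_euler("z",-.0736).apply([x/1e3,y/1e3,z/1e3])+[.5362,.1697,0]
for x in(-150,-130,-110): print(x,[proj(c,F(x,y,49.3))[0] for y in(-8,0,8)])
for r in (60,120,180,230): print(r,[int(v) for v in a[r,280:360:2].min(1)])
```

```text
12.95 [0.4434 0.1766 0.2176] [-3.1415 -0.0001  3.0732] [-1.1801  0.6188  0.0514] 0.03200478021566982
(array([-0.0162,  0.0016,  1.3568]), array([-0.0001, -0.0001,  0.0052]))
-150 [array([303.13  , 133.9991]), array([323.8544, 134.1083]), array([344.5748, 134.2302])]
-130 [array([303.5044, 184.6297]), array([323.4592, 184.7354]), array([343.4104, 184.8442])]
-110 [array([303.8681, 231.6071]), array([323.0896, 231.7092]), array([342.308 , 231.8067])]
60 [135, 136, 136, 137, 137, 137, 138, 137, 137, 137, 136, 153, 184, 204, 219, 225, 229, 232, 236, 240, 244, 248, 247, 244, 239, 235, 229, 223, 218, 205, 189, 164, 124, 101, 103, 101, 102, 102, 101, 101]
120 [246, 247, 248, 248, 248, 248, 237, 201, 194, 194, 184, 159, 181, 204, 219, 226, 229, 232, 236, 240, 245, 248, 247, 241, 237, 232, 227, 222, 213, 198, 179, 153, 204, 215, 214, 213, 227, 247, 248, 247]
180 [242, 242, 243, 244, 245, 245, 243, 217, 198, 196, 187, 163, 175, 200, 217, 224, 228, 231, 236, 241, 246, 247, 245, 240, 235, 229, 224, 219, 206, 187, 163, 170, 218, 218, 218, 219, 243, 245, 243, 241]
230 [128, 126, 120, 122, 121, 121, 121, 124, 124, 122, 121, 125, 163, 193, 212, 222, 226, 229, 235, 240, 245, 246, 241, 236, 233, 225, 219, 212, 193, 172, 136, 97, 96, 95, 94, 94, 104, 125, 127, 129]
```

View pics/w7.png

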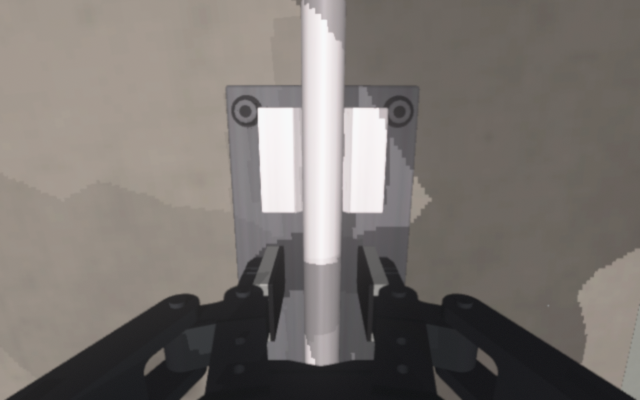

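Request:
arm_command --deltas '[[[0,0,0.7],[0,0,0.005],3.2],[[0,0,0.65],[0,0,0],3.2],[[0,0,0],[0,0,0],3.2],[[0,0,0],[0,0,0],0.5],[[0,0,0],[0,0,0],0.5],[[0,0,0],[0,0,0],0.5],[[0,0,0],[0,0,0],0.5],[[0,0,0],[0,0,0],0.5]]'

```text
clock: 13.8
position: [0.4435, 0.1769, 0.2042]
tool_rot: [3.141, 0.0, 3.068]
force: [0.4, 3.0, -0.8]
grip_width: 0.0135
finger_force: 78.0
```

Run:
```python
from h import *
np.set_printoptions(precision=4,suppress=True)
s=bot.observe();print(s["clock"],s["position"],s["tool_rot"],s["force"],s["moment"],s["grip_width"])
f=bot.grab_frame("wrist")
c=cam(f,{"position":np.array([.4434,.1766,.2176]),"tool_rot":[-3.1415,-.0001,3.0732]})
p=at_z(c,[[321,261]],.0573)[0]-[.5362,.1697,0];print("dry edge fixture",R.from_euler("z",.0736).apply(p))
```

```text
13.8 [0.4435 0.1769 0.2042] [3.1412 0.0003 3.0685] [ 0.4355  3.0374 -0.846 ] [ 0.7455 -0.0483  0.0109] 0.013487083687957946
dry edge fixture [-0.1005 -0.0008  0.0573]
```

Request:
arm_command --deltas '[[[-0.3,0.02,0],[0,0,0],0.5],[[-0.4,0,0],[0,0,0],0.5],[[-0.4,0,0],[0,0,0],0.5],[[-0.4,0,0],[0,0,0],0.5],[[-0.2,0,0],[0,0,0],0.5],[[0,0,0],[0,0,0],0.5]]'

```text
clock: 14.45
position: [0.461, 0.1757, 0.2042]
tool_rot: [3.141, 0.001, 3.068]
force: [2.2, 4.3, 0.8]
grip_width: 0.0139
finger_force: 78.1
```

```bash
cat > st.py <<'E'
from h import *
np.set_printoptions(precision=4,suppress=True)
s=bot.observe();r=R.from_euler("z",.0736)
p=r.apply(s["position"]-[.5362,.1697,0])*1000
print(s["clock"],"fix mm",p,"F fix",r.apply(s["force"]),"M",r.apply(s["moment"]),s["tool_rot"],s["grip_width"])
E
python3 st.py
```

```text
14.45 fix mm [-75.4221   0.4152 204.1591] F fix [1.8657 4.4734 0.7519] M [ 0.908  -0.3075 -0.0111] [3.1412 0.0008 3.068 ] 0.013883370365400697
```

Request:
arm_command --deltas '[[[-0.05,0.04,0],[0,0,0],0.5],[[0,0,0],[0,0,0],0.5]]'

```text
clock: 14.65
position: [0.4611, 0.1758, 0.2041]
tool_rot: [-3.141, 0.0, 3.068]
force: [1.3, 2.6, 0.3]
grip_width: 0.0136
finger_force: 78.1
```

```bash
python3 st.py
```

```text
14.65 fix mm [-75.3501   0.598  204.1275] F fix [1.1216 2.7266 0.3363] M [ 0.4982 -0.2802 -0.0161] [-3.1414  0.0002  3.0681] 0.013594940426243497
```

Request:
arm_command --deltas '[[[0,0.05,0],[0,0,0],0.5],[[-0.25,0,0],[0,0,0],0.5],[[-0.25,0,0],[0,0,0],0.5],[[0,0,0],[0,0,0],0.5]]'

```text
clock: 15.05
position: [0.4663, 0.1756, 0.204]
tool_rot: [-3.141, -0.0, 3.068]
force: [0.9, -3.6, 1.0]
grip_width: 0.0135
finger_force: 78.4
```

```bash
python3 st.py
```

```text
15.05 fix mm [-70.1788   0.7719 204.0361] F fix [ 1.1831 -3.4904  1.004 ] M [-0.8681 -0.2651  0.0792] [-3.141  -0.      3.0677] 0.013545368202140376
```

Request:
arm_command --deltas '[[[-0.1,-0.025,0],[0,0,0],0.5],[[-0.15,0,0],[0,0,0],0.5],[[-0.15,0,0],[0,0,0],0.5],[[0,0,0],[0,0,0],0.5]]'

```text
clock: 15.45
position: [0.4698, 0.1754, 0.204]
tool_rot: [-3.141, -0.001, 3.068]
force: [-3.5, -3.4, 2.7]
grip_width: 0.0137
finger_force: 78.6
```

```bash
python3 st.py
```

```text
15.45 fix mm [-66.6339   0.7778 203.9856] F fix [-3.2549 -3.6644  2.6719] M [-0.8564  0.7048  0.0331] [-3.1411 -0.0009  3.0681] 0.01369389323526101
```

Request:
arm_command --deltas '[[[-0.2,-0.03,0],[0,0,0],0.5],[[-0.2,0,0],[0,0,0],0.5],[[-0.2,0,0],[0,0,0],0.5],[[0,0,0],[0,0,0],0.5]]'

```text
clock: 15.85
position: [0.4759, 0.1749, 0.204]
tool_rot: [-3.142, -0.0, 3.068]
force: [-2.8, -1.9, 1.7]
grip_width: 0.0134
finger_force: 78.5
```

```bash
python3 st.py
```

```text
15.85 fix mm [-60.4873   0.7346 204.0312] F fix [-2.6414 -2.0997  1.69  ] M [-0.4811  0.5102  0.0783] [-3.1415 -0.0003  3.0683] 0.01335387506755948
```

Request:
arm_command --deltas '[[[-0.3,-0.01,0],[0,0,0],0.5],[[-0.4,0,0],[0,0,0],0.5],[[-0.4,0,0],[0,0,0],0.5],[[-0.4,0,0],[0,0,0],0.5],[[-0.4,0,0],[0,0,0],0.5],[[-0.3,0,0],[0,0,0],0.5],[[-0.2,0,0],[0,0,0],0.5],[[0,0,0],[0,0,0],0.5]]'

```text
clock: 16.65
position: [0.5, 0.1731, 0.2041]
tool_rot: [3.141, 0.0, 3.068]
force: [-0.5, -0.7, 0.5]
grip_width: 0.014
finger_force: 78.5
```

```bash
python3 st.py
python3 - <<'E'
from h import *
f=bot.grab_frame("top");g=bot.grab_frame("scene")
a=cv2.resize(f["frame"][160:290,170:260,::-1],(400,578),interpolation=cv2.INTER_CUBIC);b=cv2.resize(g["frame"][140:240,200:275,::-1],(390,520),interpolation=cv2.INTER_CUBIC)
b=cv2.copyMakeBorder(b,0,58,0,0,cv2.BORDER_CONSTANT);cv2.imwrite("pics/ts8.png",cv2.hconcat([a,b]))
E
```

```text
16.65 fix mm [-36.3709   0.7316 204.0521] F fix [-0.4254 -0.7265  0.5111] M [-0.2784  0.2377 -0.0015] [3.1414 0.0001 3.0683] 0.013980348636563045
```

View pics/ts8.png

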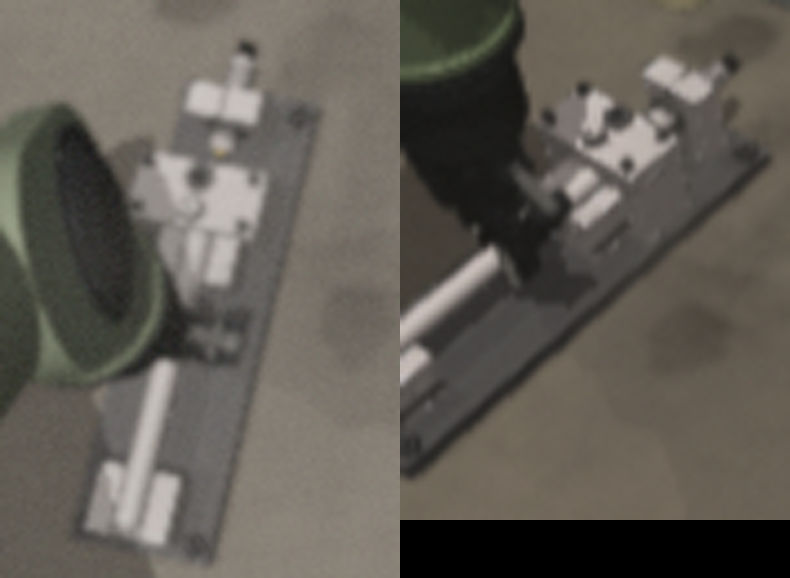

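Request:
arm_command --deltas '[[[-0.15,0,0],[0,0,0],0.5],[[-0.15,0,0],[0,0,0],0.5],[[-0.15,0,0],[0,0,0],0.5],[[-0.05,0,0],[0,0,0],0.5],[[-0.05,0,0],[0,0,0],0.5]]'

```text
clock: 17.25
position: [0.5053, 0.1727, 0.204]
tool_rot: [3.142, -0.0, 3.068]
force: [-4.0, 1.3, -0.6]
grip_width: 0.0135
finger_force: 78.3
```

Request:
arm_command --deltas '[[[-0.05,0,0],[0,0,0],0.5],[[-0.05,0,0],[0,0,0],0.5],[[-0.05,0,0],[0,0,0],0.5],[[-0.05,0,0],[0,0,0],0.5]]'

```text
clock: 17.65
position: [0.5074, 0.1725, 0.2041]
tool_rot: [3.141, 0.0, 3.068]
force: [-3.4, 1.4, -3.0]
grip_width: 0.0136
finger_force: 78.3
```

```bash
python3 st.py
```

```text
17.65 fix mm [-28.9694   0.6931 204.0713] F fix [-3.4986  1.181  -3.0156] M [0.3956 0.756  0.029 ] [3.1415 0.     3.0684] 0.013603421308794007
```

Request:
arm_command --deltas '[[[-0.04,0,0],[0,0,0],0.5],[[-0.04,0,0],[0,0,0],0.5],[[-0.04,0,0],[0,0,0],0.5]]'

```text
clock: 17.95
position: [0.5086, 0.1724, 0.2041]
tool_rot: [3.141, 0.0, 3.068]
force: [-2.9, 3.2, -3.1]
grip_width: 0.0138
finger_force: 78.2
```

Request:
arm_command --deltas '[[[-0.04,0,0],[0,0,0],0.5],[[-0.04,0,0],[0,0,0],0.5]]'

```text
clock: 18.15
position: [0.5094, 0.1723, 0.2041]
tool_rot: [3.142, 0.0, 3.068]
force: [-2.7, 2.9, -3.2]
grip_width: 0.014
finger_force: 78.2
```

Request:
arm_command --deltas '[[[-0.04,0,0],[0,0,0],0.5],[[-0.04,0,0],[0,0,0],0.5]]'

```text
clock: 18.35
position: [0.5101, 0.1723, 0.2041]
tool_rot: [3.142, 0.0, 3.068]
force: [-3.6, 3.3, -2.6]
grip_width: 0.0137
finger_force: 78.2
```

Request:
arm_command --deltas '[[[-0.04,0.03,0],[0,0,0],0.5],[[-0.03,0,0],[0,0,0],0.5]]'

```text
clock: 18.55
position: [0.5108, 0.1723, 0.2041]
tool_rot: [-3.141, -0.0, 3.068]
force: [-2.7, 2.1, -2.4]
grip_width: 0.0134
finger_force: 78.2
```

Request:
arm_command --deltas '[[[-0.03,0,0],[0,0,0],0.5],[[-0.03,0,0],[0,0,0],0.5]]'

```text
clock: 18.75
position: [0.5114, 0.1723, 0.2041]
tool_rot: [-3.141, -0.0, 3.068]
force: [-4.2, 0.5, -2.4]
grip_width: 0.0137
finger_force: 78.2
```

Request:
arm_command --deltas '[[[-0.03,0,0],[0,0,0],0.5],[[-0.03,0,0],[0,0,0],0.5]]'

```text
clock: 18.95
position: [0.512, 0.1722, 0.204]
tool_rot: [-3.141, -0.0, 3.068]
force: [-4.1, 0.3, -3.1]
grip_width: 0.0136
finger_force: 78.2
```

Request:
arm_command --deltas '[[[-0.03,0,0],[0,0,0],0.5],[[-0.03,0,0],[0,0,0],0.5]]'

```text
clock: 19.15
position: [0.5126, 0.1722, 0.2041]
tool_rot: [-3.141, -0.0, 3.068]
force: [-4.4, -0.2, -2.4]
grip_width: 0.0137
finger_force: 78.2
```

Request:
arm_command --deltas '[[[-0.03,0,0],[0,0,0],0.5],[[-0.03,0,0],[0,0,0],0.5]]'

```text
clock: 19.35
position: [0.5132, 0.1722, 0.2041]
tool_rot: [-3.141, -0.0, 3.068]
force: [-5.0, -0.4, -2.7]
grip_width: 0.0136
finger_force: 78.2
```

Request:
arm_command --deltas '[[[-0.03,0,0],[0,0,0],0.5],[[-0.02,0,0],[0,0,0],0.5]]'

```text
clock: 19.55
position: [0.5137, 0.1722, 0.2041]
tool_rot: [-3.141, -0.0, 3.068]
force: [-5.9, -0.4, -2.4]
grip_width: 0.0137
finger_force: 78.2
```

Request:
arm_command --deltas '[[[-0.02,0,0],[0,0,0],0.5],[[-0.02,0,0],[0,0,0],0.5]]'

```text
clock: 19.75
position: [0.5139, 0.1722, 0.2041]
tool_rot: [-3.141, -0.001, 3.068]
force: [-9.1, -0.3, 0.3]
grip_width: 0.0136
finger_force: 78.3
```

Request:
arm_command --deltas '[[[-0.02,0,0],[0,0,0],0.5],[[0,0,0],[0,0,0],0.5]]'

```text
clock: 19.95
position: [0.514, 0.1722, 0.204]
tool_rot: [-3.141, -0.001, 3.068]
force: [-7.6, -0.2, -0.6]
grip_width: 0.0137
finger_force: 78.3
```

```bash
python3 st.py
python3 - <<'E'
from h import *
f=bot.grab_frame("top");g=bot.grab_frame("scene")
a=cv2.resize(f["frame"][170:220,195:240,::-1],(405,450),interpolation=cv2.INTER_CUBIC);b=cv2.resize(g["frame"][140:190,230:270,::-1],(360,450),interpolation=cv2.INTER_CUBIC)
cv2.imwrite("pics/ts9.png",cv2.hconcat([a,b]))
E
```

```text
19.95 fix mm [-22.3558   0.8218 204.0334] F fix [-7.5516 -0.783  -0.6421] M [-0.212   1.6081  0.0275] [-3.1412 -0.0011  3.0683] 0.013694546517887716
```

View pics/ts9.png

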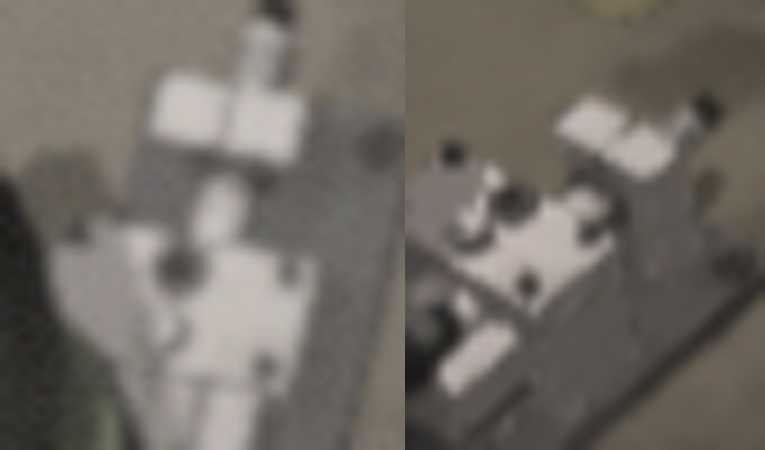

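Request:
arm_command --deltas '[[[0,0,0],[0,0,0],3.2],[[0,0,0],[0,0,0],3.2],[[0,0,0],[0,0,0],3.2],[[0,0,0],[0,0,0],3.2],[[0,0,-0.5],[0,0,0],3.2],[[0,0,-1.5],[0,0,0],3.2],[[0,0,-2.5],[0,0,0],3.2],[[0,0,-2.5],[0,0,0],3.2],[[0,0,-2.5],[0,0,0],3.2],[[0,0,-2.5],[0,0,0],3.2],[[-3,0,0],[0,0,0],3.2],[[-4,0,0],[0,0,0],3.2],[[-4,0,0],[0,0,0],3.2],[[-4,0,0],[0,0,0],3.2],[[-2.4,0,0],[0,0,0],3.2],[[0,0,0],[0,0,0],3.2],[[0,0,0],[0,0,0],3.2]]'

```text
clock: 21.75
position: [0.6877, 0.1593, 0.3248]
tool_rot: [-3.142, 0.0, 3.068]
force: [0.5, -0.2, 0.0]
grip_width: 0.032
finger_force: 0.0
```

```bash
python3 st.py
python3 - <<'E'
from h import *
s=bot.observe();f=bot.grab_frame("wrist");c=cam(f,s)
def F(x,y,z): return R.from_euler("z",-.0736).apply([x/1e3,y/1e3,z/1e3])+[.5362,.1697,0]
m=proj(c,F(92,0,55))[0];x0,y0=int(m[0])-80,max(int(m[1])-60,0);print(x0,y0,proj(c,F(90,0,57.3)),proj(c,F(108,0,70)))
cv2.imwrite("pics/w9.png",cv2.resize(f["frame"][y0:y0+120,x0:x0+160,::-1],None,fx=5,fy=5,interpolation=cv2.INTER_CUBIC))
E
```

```text
21.75 fix mm [151.8686   0.7482 324.7562] F fix [ 0.4679 -0.1256  0.0373] M [-0.0341  0.0255  0.0124] [-3.1415  0.      3.0679] 0.031954965474664886
240 57 [[320.9632212  114.64595905]] [[320.97201981 144.37155345]]
```

View pics/w9.png

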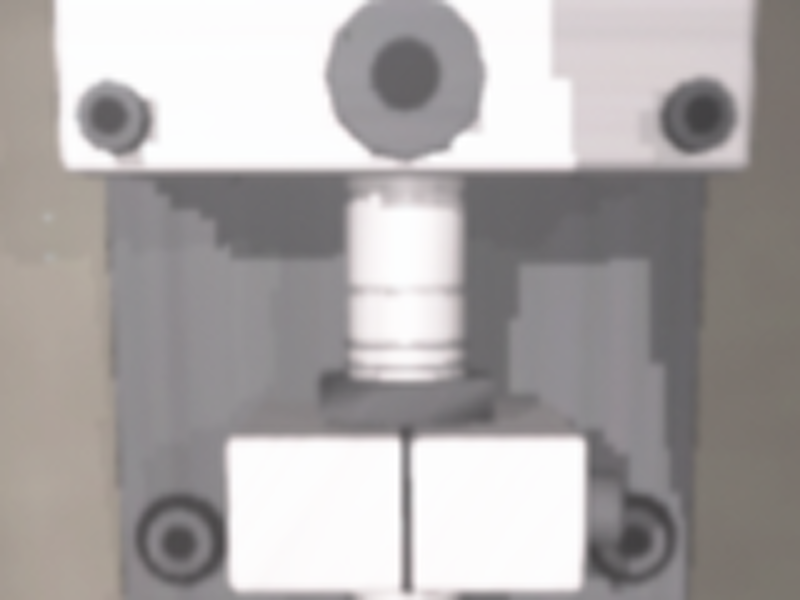

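The wrist crop shows the shaft flush against the barrel at row 290. No yellow pin is visible, and the stop post is where it was (front edge at row 437). I'm handing it in.

```bash
python3 -c "
from workcell import bot
print(bot.job_done())"
```

```text
the job is handed in; nothing more can be done
None
```

The shaft is seated in the fixture against the end stop, with the switch pin no longer showing and the stop post where it was; I released it, moved the arm clear and handed the job in at about 22 s of the 53 s allowed.

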